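# Lift the crisp flatbread off the griddle with the spatula

## Task

With the spatula, slide under the crisp flatbread on the griddle plate beneath the wire shelf, lift it off level and lower it gently onto the two rails of the cooling rack so that it lies flat and centred there; never touch the bread with the gripper, and do not drop it or tip it over. Then lay the spatula back with its whole blade flat on the black trivet and let go. Leave the jar and the ramekin where they stand.

Things in the scene. Friction and masses are not known exactly. Their poses are not given: they have to be found in the camera images.
- griddle: Fixed dark steel griddle plate, 260 mm (x -170 to 90) by 220 (y +-110). Origin on the table below it; x to the back (away from the robot at yaw 0), z up. Plate top at z = 30. Front edge (x = -170) has no rim. Back rim: inner face x = 80, 17 high. Side rims: inner faces y = +-101, x -80 to 90, 15 high. The wire shelf over it is fixed to it.
- shelf_bar (a point): Middle of the front bar of the wire shelf over the griddle: griddle frame (-120, 0, 290) mm. 8 mm bars along y, 310 long, at x = -120, -60, 0, 60, 110 at that height; posts at x = 110, y = +-155; two small tins on its back corners. An upright gripper holding the spatula's handle would meet this bar: lean the tool back to the robot by 25 to 45 degrees.
- bread: Crisp stiff round flatbread, brown with dark spots, 130 mm across, 11 thick, about 0.13 kg, loose on the griddle. Origin: centre of its underside, z up. Underside flat within radius 55 mm, then bevelled up to 5 mm height at the 65 mm edge, so a thin blade can get under. Pushed, it slides back to the back rim, then climbs onto the blade.
- spatula: Loose offset spatula, 0.16 kg, lies stably with its blade flat on the trivet. Origin: centre of the blade's underside; x to the front edge, z up. Steel blade 95 (x +-47.5) by 72 by 2 mm. From (x, z) = (-44, 5) an 8 mm round shank rises backwards at 50 degrees, direction (-0.643, 0, 0.766); along it the red handle bar lies from 60 to 170 mm.
- spatula_end (a point): Middle of the upper end of the spatula's red handle: spatula frame (-153, 0, 135) mm. The handle is a straight bar 110 mm long, 18 mm wide (along the spatula's y) and 24 mm deep. It can be gripped across its width near this end with the tool pointing down along the handle, 40 degrees from vertical; grip it firmly.
- trivet: Fixed square black silicone trivet, 180 by 180 mm, 6 mm thick, the spatula's place. Origin: centre of its underside on the table; top at z = 6 mm; x, y along its sides.
- rack: Fixed cooling rack: white base 160 (x) by 150 (y) by 5 mm; two 8 mm copper rails along x at y = +-50, x -65 to 65, tops at z = 60, on posts at their ends. Origin: centre of the base's underside; x away from the robot at yaw 0. Between the rails (92 mm clear) all is open down to the base, also at both ends: a blade can sink between them and be drawn out.
- jar: Closed glass jar with clamp lid, 96 mm diameter, 130 mm high; bystander. Origin: centre of its underside.
- ramekin: White ceramic ramekin, 90 mm across, 48 mm high; bystander. Origin: centre of its underside.
Things that resemble listed ones, but are neither listed nor needed, are in the scene too. What is shaped like the spatula but yellow is not meant. Several things have the shape of the rack; the one meant has the colours described above.

How it is judged:
By the outcome, as a careful person would: the job done as asked, in the order asked, and still so for the second after the job is handed in, with the robot touching nothing.
It also fails if it takes over 72 s, if anything falls off the work surface, if the arm or the gripper's body presses on something with over 40 N, if the wrist force passes 120 N, or if a joint passes its speed limit or range.

## Robot

A 6-joint arm with a two-finger parallel gripper is mounted at the origin on the work surface. World frame = base frame: x ahead of the robot, y to its left, z up, the work surface at z = 0. Lengths are in m, angles in rad, forces in N, time in s.
With the tool pointing down it reaches from about 0.25 to 0.775 m from the base axis. Payload 4 kg.
Tool frame: the origin (TCP) lies midway between the tips of the shut fingers; the grasp point (between the pads) lies 19 mm behind it; x points along the fingers, y is the direction in which the jaws open and shut, and the axes are right-handed (so a half turn about x gives the same grasp; the last joint's range is limited). The gripper opens to 85 mm and grips with 20 to 120 N. Pads are 22 mm wide; open, the fingers measure 114 mm over their backs; the gripper's body (76 mm by 85 mm) begins 54 mm behind the grasp point. The pads swing forward as they close: fully open they stand 13 mm farther back than shut.
Start: joints at [-1.343, 0.087, 1.371, -0, 1.684, -0.103], TCP at [0.179, -0.52, 0.231] pointing down, gripper open.
Joint ranges: [-3.1, 3.1], [-0.76, 2.03], [0.27, 2.55], [-1.08, 4.22], [0.17, 2.65], [-2.57, 2.57]. Speed limits (rad/s): [2.79, 2.79, 3.14, 3.14, 3.14, 3.14].

## Interface

Orientations are given as [roll, pitch, yaw] about the fixed x, y, z axes, in that order (R = Rz(yaw) Ry(pitch) Rx(roll)).
In Python, from cell import sensors, vision, order, finder gives the robot as it stands. The module is installed in compiled form; this text tells all that it offers.
- The arm moves only by the tool drive_tool, never from a script. Its argument "commands" is a list of rows, each a list of 7 numbers: the turn, a rotation vector about the world's x, y, z in rad, then the shift along the world's x, y, z in m, then the opening in per cent of the stroke, from 0 (shut) to 100 (fully open). In form: [[wx, wy, wz, x, y, z, grip], ...]. A call has 1 to 8 rows; each row shifts and turns the pose as measured when the row begins; what a row does not reach is not made up. A row lasts 1/8 s, in which the tool goes at most 62.5 mm and 10.7 degrees, less where a joint would pass 70% of its speed; a pose out of reach is approached as far as the arm can. A call with a gripper value outside its range is refused whole. The fingers move at their own pace and stop on an object; "newtons" is the grip in N (left out, the last holds). Time passes only in rows, so rows that do not move let the fingers close. It gives the time, the measured TCP pose, the force and the opening at its end, in the units of the state.
- sensors.get_obs(): the state, without advancing time (a new reading comes with each control period).
- vision.read_camera(name): name is "scene" or "top" or "wrist"; returns the picture (480x640x3 uint8, blue, green, red); there is no depth.
- vision.camera_params(name): a dict with "fx", "fy", "cx", "cy" (pixels), "cam_to_world" (4x4, takes a point from camera to world coordinates); the wrist camera has in their place "tool_from_camera" (4x4, takes a point from camera to tool coordinates, whose origin is the TCP and whose axes are the tool frame's). Camera axes: x right, y up, looking along -z (the intrinsics and any distortion apply to the point x, -y, -z); pixel columns grow to the right and rows downward; lengths in m; the calibration is good to about 2 mm. A picture is of the moment at which its call begins: read the wrist's pose just before it. camera_params takes no time and is no camera call.
- order.hand_in(): hands the job in, once; it reports no verdict.
Trained networks look in the newest picture that a camera, given by its name, has taken for a name from the list of things; names that differ only in an ending like _2 or _b are one class to them, and where a whole thing is asked for, a point or a joint stands for the part that bears it (a point fixed in the world has none). Each returns a list of dicts, best first, with "p" (0 to 1); they miss things now and then, are a little off and sometimes report something else, mostly with a low value. They report only what shows in the picture. A call takes as long as a camera call. They do not tell look-alikes from the thing itself.
- finder.spot_in(camera, query): "uv" ([column, row] in pixels, amid what is visible of it).
- finder.outline_of(camera, query): "mask" (480x640 bool, what is visible of it) and "uv" ([column, row] in pixels, amid what is visible of it).
- finder.mark_of(camera, query): "uv" ([column, row] in pixels: a listed point, or the origin of a listed thing).
The state is a dict: "t": time; "q": joint angles; "qvel": joint speeds; "joint_efforts": joint torques, N m; "ee_pos": TCP position; "tcp_rot": TCP orientation; "contact_force": force on the tool from outside, world axes, zero at the start; "wrist_torque": the same for the moment, N m; "width": opening from 0.0 (shut) to 1.0 (fully open).
Only numpy, scipy, OpenCV 4.12 (cv2) and the standard library are available. Lean on these libraries where they do the work, as an engineer would, in place of code of your own. Each camera call takes 0.05 s, during which the arm holds its last target. There are 200 camera calls.

## Working session

There is one attempt and no reset: what is moved stays moved. The work goes in short steps, Python scripts to look and compute and a tool call to move; the robot and the scene stay as the last step left them, time stands still between calls to the robot, and variables do not carry over. Pictures are saved under pics/ and viewed, about 8 in all and at most 12, crops included, and the job is handed in when it is done.

Besides the shell and the picture viewer there is one more tool, called after "Request:" by a JSON object that holds its "name" and its "arguments", one argument or row to a line. drive_tool: Moves the arm, as the interface text tells. Its arguments: {"type":"object","properties":{"commands":{"type":"array","items":{"type":"array","items":{"type":"number"}}},"newtons":{"type":"number"}},"required":["commands"]}

```bash
ls; mkdir -p pics
cat > h.py <<'E'
import numpy as np, cv2
from scipy.spatial.transform import Rotation as R
from cell import sensors, vision, order, finder
def pix2plane(cam, uv, z):
    P=vision.camera_params(cam); 
    u,v=uv; d=np.array([(u-P['cx'])/P['fx'],-(v-P['cy'])/P['fy'],-1.0])
    T=np.array(P['cam_to_world']) if 'cam_to_world' in P else None
    if T is None:
        o=sensors.get_obs(); W=np.eye(4); W[:3,:3]=rot(o['tcp_rot']); W[:3,3]=o['ee_pos']; T=W@np.array(P['tool_from_camera'])
    r=T[:3,:3]@d; c=T[:3,3]
    return c+r*(z-c[2])/r[2]
def rot(v): return R.from_euler('xyz',v).as_matrix()
def proj(cam,p):
    P=vision.camera_params(cam); T=np.array(P['cam_to_world']); q=T[:3,:3].T@(np.array(p)-T[:3,3])
    return np.array([P['cx']+P['fx']*q[0]/-q[2], P['cy']+P['fy']*-q[1]/-q[2]])
E
python3 - <<'E'
from h import *
print(sensors.get_obs())
for c in ('scene','top','wrist'):
    print(c,vision.camera_params(c))
    cv2.imwrite(f'pics/{c}0.png',vision.read_camera(c))
Z=dict(griddle=0,shelf_bar=.29,bread=.03,spatula=.006,spatula_end=.141,trivet=0,rack=0,jar=0,ramekin=0)
for c in ('scene','top'):
    for n,z in Z.items():
        for r in finder.mark_of(c,n)[:4]:
            print(c,n,round(r['p'],2),np.round(r['uv'],1),np.round(pix2plane(c,r['uv'],z),4))
E
```

```text
pics
{'t': 0.0, 'q': array([-1.34311230e+00,  8.79513870e-02,  1.37231365e+00,  1.10761384e-05,
        1.68361667e+00, -1.03088175e-01]), 'qvel': array([-0.00152618,  0.0007655 , -0.00124771, -0.00068186,  0.00047998,
        0.00044918]), 'joint_efforts': array([ 9.77623058e-04, -3.51867843e+01, -3.13269675e+01, -2.95195753e-05,
        1.08810401e-02,  2.95472958e-06]), 'ee_pos': array([ 0.17851189, -0.51967143,  0.23011099]), 'tcp_rot': array([-1.67869367,  1.56850724,  1.79367242]), 'contact_force': array([0.55982717, 0.1799271 , 0.52625866]), 'wrist_torque': array([ 0.02272097, -0.04015756,  0.04217401]), 'width': 1.004019330675763}
scene {'fx': 438.93362403935043, 'fy': 438.93362403935043, 'cx': 321.25085093819615, 'cy': 238.34704601259648, 'cam_to_world': array([[-0.49834585, -0.74245942,  0.44766664,  1.05856778],
       [ 0.86686219, -0.43516538,  0.24327151,  0.27246862],
       [ 0.0141898 ,  0.50929863,  0.86047287,  1.27080513],
       [ 0.        ,  0.        ,  0.        ,  1.        ]])}
top {'fx': 506.97161327070074, 'fy': 506.97161327070074, 'cx': 321.2828595379179
[... 1548 characters left out ...]
d 0.72 [304.4 200.4] [0.6631 0.0147 0.03  ]
top spatula 0.75 [397.3 239. ] [ 0.5346 -0.3157  0.006 ]
top spatula 0.59 [478.6 265. ] [ 0.4469 -0.5986  0.006 ]
top spatula_end 0.86 [407.1 272. ] [ 0.3986 -0.3256  0.141 ]
top spatula_end 0.75 [460.7 226.2] [ 0.553  -0.5036  0.141 ]
top trivet 0.73 [390.3 240.4] [ 0.5303 -0.2918  0.    ]
top trivet 0.15 [298.2 205.6] [0.6519 0.0376 0.    ]
top rack 0.89 [160.7 314.6] [0.256  0.4995 0.    ]
top rack 0.59 [212.6 241.3] [0.5158 0.3369 0.    ]
top jar 0.87 [219.6 186.4] [0.7186 0.3239 0.    ]
top jar 0.49 [391.2 239.6] [ 0.5333 -0.295   0.    ]
top jar 0.41 [294.8 215.5] [0.6151 0.0488 0.    ]
top ramekin 0.91 [395.5 193. ] [ 0.7053 -0.3122  0.    ]
```

View pics/scene0.png

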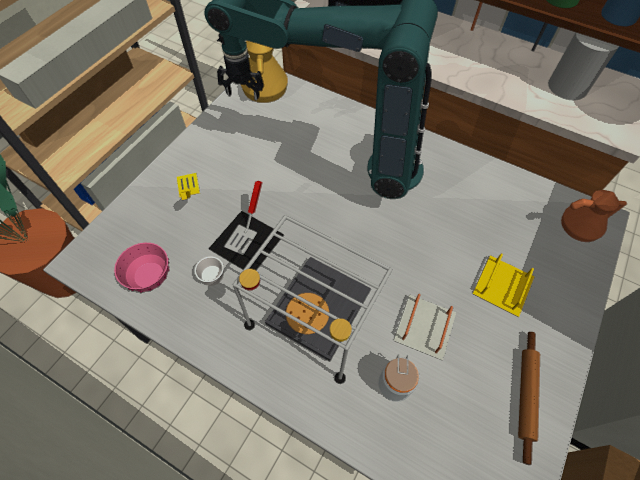

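View pics/top0.png

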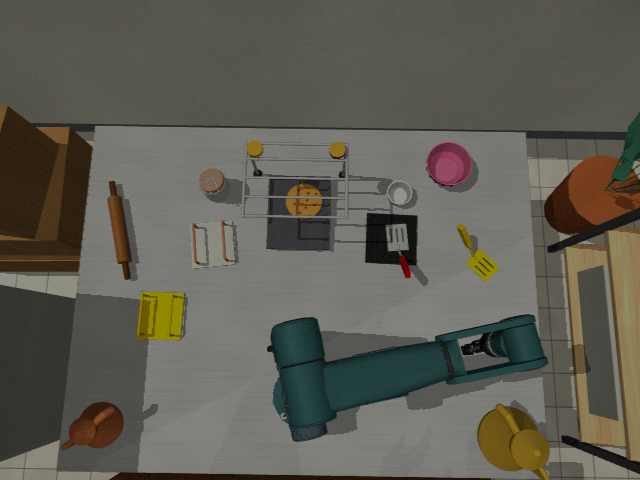

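Scene view: the red spatula lies on the black trivet (~242,238), bread on the griddle (~308,312), and the white rack with copper rails is at (~427,328). The yellow spatula and yellow rack are decoys. The top view agrees: spatula (397,238), bread (304,200), rack (213,243). Next I measure yaws and exact positions.

Run:
```python
from h import *
o=sensors.get_obs(); print('Rtool\n',np.round(rot(o['tcp_rot']),3))
img=cv2.imread('pics/top0.png'); sc=cv2.imread('pics/scene0.png')
vision.read_camera('top')
def mask(q,near,cam):
    r=min(finder.outline_of(cam,q),key=lambda r:np.hypot(*(np.array(r['uv'])-near)))
    return r['mask'].astype(np.uint8)
def rect(m,z,cam):
    vv,uu=np.nonzero(m); P=np.array([pix2plane(cam,(u,v),z)[:2] for u,v in zip(uu,vv)],np.float32)
    r=cv2.minAreaRect(P*1000); return np.round(r[0],1),np.round(r[1],1),round(r[2],1),np.round(P.mean(0),4),len(P)
def red(im):
    h=cv2.cvtColor(im,cv2.COLOR_BGR2HSV); return (((h[...,0]<6)|(h[...,0]>174))&(h[...,1]>190)&(h[...,2]>80)).astype(np.uint8)
out=img.copy()
for c,im,near in (('top',img,(397,239)),('scene',sc,(242,238))):
    if c=='scene': vision.read_camera('scene')
    near_=dict(top=dict(spatula=(397,245),trivet=(390,240),griddle=(297,210),bread=(304,200),rack=(213,241)),
      scene=dict(spatula=(245,225),trivet=(246,240),griddle=(313,320),bread=(310,314),rack=(427,328)))[c]
    for q,z in (('trivet',.006),('griddle',.03),('bread',.041),('rack',.005)):
        m=mask(q,near_[q],c); print(c,q,rect(m,z,c))
    ms=mask('spatula',near_['spatula'],c); r=red(im)
    n,l,s,ce=cv2.connectedComponentsWithStats(r)
    ok=[i for i in range(1,n) if s[i,4]>30 and np.hypot(*(ce[i]-near_['spatula']))<70]
    for i in ok:
        vv,uu=np.nonzero(l==i); pts=np.float32(np.c_[uu,vv]); print(c,'handle',s[i],ce[i].round(1),cv2.minAreaRect(pts))
    bl=ms.copy(); bl[cv2.dilate(r,np.ones((5,5)))>0]=0
    print(c,'spat mask minus red',rect(bl,.008,c))
big=cv2.resize(img[120:290,180:440],None,fx=3,fy=3,interpolation=cv2.INTER_CUBIC); cv2.imwrite('pics/topcrop.png',big)
```

```text
Rtool
 [[ 0.     0.325 -0.946]
 [-0.    -0.946 -0.325]
 [-1.     0.     0.   ]]
top trivet (array([ 536.2, -293.3]), array([178.7, 180.1]), 88.2, array([ 0.5362, -0.2867], dtype=float32), 1927)Traceback (most recent call last):
  File "<stdin>", line 19, in <module>
  File "<stdin>", line 9, in rect
  File "h.py", line 5, in pix2plane
    P=vision.camera_params(cam);
ValueError: time passes only in moves, steps and waits
```

```bash
sed -i 's/P=vision.camera_params(cam);/P=cp(cam);/; s/^import numpy.*/import numpy as np, cv2, functools/' h.py
cat >> h.py <<'E'
@functools.lru_cache(None)
def cp(c): return vision.camera_params(c)
E
sed -i 's/o=sensors.get_obs(); W=/o=ob(); W=/' h.py
cat >> h.py <<'E'
_o=[None]
def ob(new=False):
    if new or _o[0] is None: _o[0]=sensors.get_obs()
    return _o[0]
E
cat > m.py <<'E'
from h import *
img=cv2.imread('pics/top0.png'); sc=cv2.imread('pics/scene0.png')
cv2.imwrite('pics/topcrop.png',cv2.resize(img[120:290,180:440],None,fx=3,fy=3,interpolation=cv2.INTER_CUBIC))
def mask(q,near,cam):
    r=min(finder.outline_of(cam,q),key=lambda r:np.hypot(*(np.array(r['uv'])-near)))
    return r['mask'].astype(np.uint8)
def rect(m,z,cam):
    vv,uu=np.nonzero(m); P=np.array([pix2plane(cam,(u,v),z)[:2] for u,v in zip(uu,vv)],np.float32)
    r=cv2.minAreaRect(P*1000); return np.round(r[0],1),np.round(r[1],1),round(r[2],1),np.round(P.mean(0),4),len(P)
def red(im):
    h=cv2.cvtColor(im,cv2.COLOR_BGR2HSV); return (((h[...,0]<6)|(h[...,0]>174))&(h[...,1]>190)&(h[...,2]>80)).astype(np.uint8)
N=dict(top=dict(spatula=(397,245),griddle=(297,210),bread=(304,200),rack=(213,241)),
      scene=dict(spatula=(245,225),griddle=(313,320),bread=(310,314),rack=(427,328)))
for c,im in (('top',img),('scene',sc)):
    vision.read_camera(c)
    for q,z in (('griddle',.03),('bread',.041),('rack',.005)):
        try: print(c,q,rect(mask(q,N[c][q],c),z,c))
        except Exception as e: print(c,q,e)
    r=red(im); n,l,s,ce=cv2.connectedComponentsWithStats(r)
    for i in range(1,n):
        if s[i,4]>30 and np.hypot(*(ce[i]-N[c]['spatula']))<70:
            vv,uu=np.nonzero(l==i); print(c,'handle',s[i],ce[i].round(1),cv2.boxPoints(cv2.minAreaRect(np.float32(np.c_[uu,vv]))).round(1).tolist())
    bl=mask('spatula',N[c]['spatula'],c); bl[cv2.dilate(r,np.ones((5,5)))>0]=0
    print(c,'blade',rect(bl,.008,c))
E
python3 m.py
```

```text
top griddle (array([685.8,  51.3]), array([383.6, 400.3]), 89.6, array([0.6649, 0.0461], dtype=float32), 5632)
top bread (array([660. ,  15.7]), array([127.5, 126.6]), 1.0, array([0.6598, 0.0171], dtype=float32), 914)
top rack (array([505.2, 336.7]), array([164. , 152.8]), 5.9, array([0.5048, 0.337 ], dtype=float32), 1927)
top handle [400 256  10  22 120] [404.8 266.3] [[398.8999938964844, 256.3999938964844], [404.20001220703125, 254.6999969482422], [411.0, 276.3999938964844], [405.6000061035156, 278.0]]
top blade (array([ 535.5, -314.5]), array([104.5,  71.6]), 5.1, array([ 0.5387, -0.3149], dtype=float32), 522)
scene griddle (array([593.2, -14. ]), array([439.7, 395.4]), 89.7, array([0.6104, 0.01  ], dtype=float32), 6995)
scene bread (array([661.1,  15.5]), array([125. , 124.8]), 30.2, array([0.6607, 0.017 ], dtype=float32), 1068)
scene rack (array([501., 337.]), array([176.5, 152.2]), 7.1, array([0.5075, 0.3385], dtype=float32), 2631)
scene handle [248 181  13  32 194] [254.3 196.5] [[247.39999389648438, 211.60000610351562], [255.1999969482422, 180.10000610351562], [261.1000061035156, 181.5], [253.1999969482422, 213.10000610351562]]
scene blade (array([ 539.8, -313.6]), array([96.6, 71.5]), 2.6, array([ 0.5423, -0.314 ], dtype=float32), 513)
```

View pics/topcrop.png

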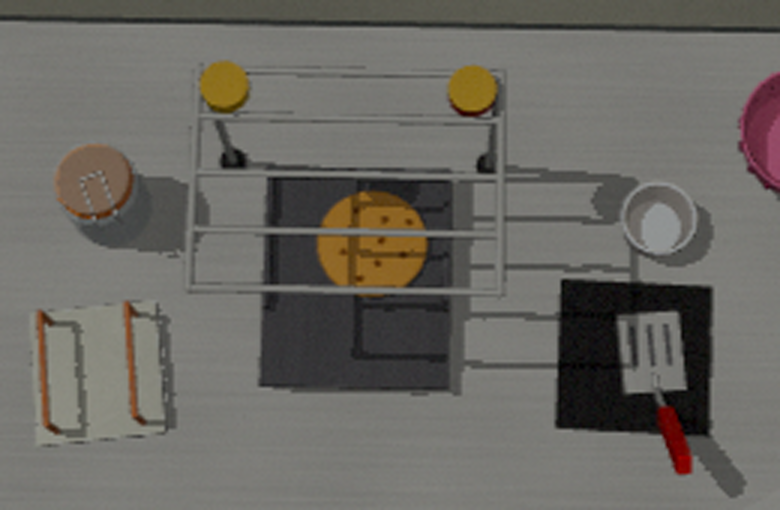

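```bash
cat > f.py <<'E'
from h import *
from scipy.optimize import least_squares
def W(p,pts,z0): 
    c,s=np.cos(p[2]),np.sin(p[2]); pts=np.array(pts,float)
    return np.c_[p[0]+c*pts[:,0]-s*pts[:,1], p[1]+s*pts[:,0]+c*pts[:,1], z0+pts[:,2]]
def fit(x0,z0,obs):
    f=lambda p: np.concatenate([proj(c,W(p,[q],z0)[0])-uv for c,q,uv in obs])
    r=least_squares(f,x0,loss='soft_l1'); return np.round([*r.x[:2],np.degrees(r.x[2])],4),np.round(r.fun.reshape(-1,2),1).tolist()
C=lambda u,v:(180+(u-1)/3,120+(v-1)/3)
d=np.array([-.643,0,.766]);a=np.array([-.044,0,.005])
ends=[tuple(a+d*.17),tuple(a+d*.06)]
o=[('top',(.0475,.036,.002),C(617,316)),('top',(.0475,-.036,.002),C(680,312)),('top',(-.0475,-.036,.002),C(687,389)),('top',(-.0475,.036,.002),C(625,394)),
 ('top',ends[0],(408.3,277.2)),('scene',ends[0],(258,180.8)),('top',ends[1],(401.5,255.5)),('scene',ends[1],(250.3,212.3))]
print('spat',fit([.535,-.315,.08],.006,o))
o=[('top',(-.17,.11,.03),C(260,386)),('top',(-.17,-.11,.03),C(450,390)),('top',(-.12,0,.29),C(345,291)),('top',(-.12,.155,.29),C(189,290)),('top',(-.12,-.155,.29),C(503,293)),
 ('top',(.06,-.155,.29),C(499,122)),('top',(.06,.155,.29),C(197,117))]
print('grid',fit([.657,.03,0],0,o))
o=[('top',(.065,.05,.06),C(40,312)),('top',(-.065,.05,.06),C(49,429)),('top',(.065,-.05,.06),C(127,302)),('top',(-.065,-.05,.06),C(138,421)),
('top',(-.08,.075,.005),C(38,445)),('top',(-.08,-.075,.005),C(168,433)),('top',(.08,-.075,.005),C(157,301))]
print('rack',fit([.505,.337,.1],0,o))
E
python3 f.py
```

```text
spat (array([ 0.5407, -0.3149,  5.4543]), [[0.3, -0.1], [-0.5, -0.3], [0.1, 0.3], [0.4, 0.2], [0.1, -1.9], [0.2, 0.5], [0.4, 2.4], [0.4, 0.1]])
grid (array([0.6577, 0.0333, 0.321 ]), [[0.0, 0.3], [0.1, -0.2], [-0.0, 0.0], [0.0, -0.2], [-0.8, 0.0], [0.7, -0.2], [-0.1, 0.3]])
rack (array([0.5046, 0.3355, 7.5281]), [[0.3, 0.6], [-0.3, -1.3], [0.3, 0.7], [-0.5, -1.9], [0.3, 0.9], [-0.1, 0.1], [-0.0, -0.1]])
```

```bash
cat >> h.py <<'E'
def toolR(yaw_deg,lean_deg=40,flip=-1):
    """tool x along handle down-forward, tool y = flip * spatula y"""
    a=np.radians(lean_deg); x=np.array([np.sin(a),0,-np.cos(a)]); y=np.array([0,flip,0.]); 
    return R.from_euler('z',yaw_deg,degrees=True).as_matrix()@np.c_[x,y,np.cross(x,y)]
def togo(p,Rt):
    o=ob(True); w=R.from_matrix(Rt@rot(o['tcp_rot']).T).as_rotvec(); d=np.array(p)-o['ee_pos']
    print('t',round(o['t'],2),'q',o['q'].round(3),'pos',o['ee_pos'].round(4),'w',round(o['width'],3),'F',o['contact_force'].round(1))
    print('turn',w.round(4),'|',round(np.degrees(np.linalg.norm(w)),1),'shift',d.round(4))
E
python3 -c "
from h import *
togo([.364,-.332,.169],toolR(5.5))"
```

```text
t 1.7 q [-1.343  0.087  1.371  0.     1.684 -0.103] pos [ 0.1786 -0.5202  0.2313] w 1.0 F [ 0.7 -0.8 -0.3]
turn [ 0.1482 -0.6838 -0.2251] | 42.1 shift [ 0.1854  0.1882 -0.0623]
```

Request:
{"name": "drive_tool", "arguments": {
  "commands": [
    [0.0185, -0.0855, -0.0281, 0.0232, 0.0235, -0.003, 60],
    [0.0185, -0.0855, -0.0281, 0.0232, 0.0235, -0.003, 60],
    [0.0185, -0.0855, -0.0281, 0.0232, 0.0235, -0.003, 60],
    [0.0185, -0.0855, -0.0281, 0.0232, 0.0235, -0.003, 60],
    [0.0185, -0.0855, -0.0281, 0.0232, 0.0235, -0.01, 60],
    [0.0185, -0.0855, -0.0281, 0.0232, 0.0235, -0.01, 60],
    [0.0185, -0.0855, -0.0281, 0.0232, 0.0235, -0.01, 60],
    [0.0185, -0.0855, -0.0281, 0.0232, 0.0235, -0.01, 60]
  ]
}}

```text
t: 2.7
ee_pos: [0.3694, -0.3295, 0.181]
tcp_rot: [3.137, 0.852, 0.081]
contact_force: [0.3, 0.1, 0.7]
width: 0.602
```

```bash
python3 -c "
from h import *
togo([.364,-.332,.169],toolR(5.5))
cv2.imwrite('pics/w1.png',vision.read_camera('wrist'))
for q in ('spatula_end','spatula'):
  for r in finder.mark_of('wrist',q): print(q,round(r['p'],2),r['uv'],pix2plane('wrist',r['uv'],.141 if 'end' in q else .006).round(4))"
```

```text
t 2.7 q [-1.297 -0.24   1.938  0.725  1.349  0.056] pos [ 0.3694 -0.3295  0.181 ] w 0.602 F [0.3 0.1 0.7]
turn [0.0012 0.0212 0.0111] | 1.4 shift [-0.0054 -0.0025 -0.012 ]
spatula_end 0.91 [559.4, 112.7] [ 0.5468 -0.4982  0.141 ]
spatula_end 0.85 [325.8, 289.8] [ 0.3885 -0.3265  0.141 ]
spatula_end 0.66 [306.1, 198.3] [ 0.4524 -0.3073  0.141 ]
spatula 0.96 [324.2, 196.3] [ 0.5359 -0.3125  0.006 ]
spatula 0.95 [601.8, 296.0] [ 0.4419 -0.6078  0.006 ]
```

View pics/w1.png

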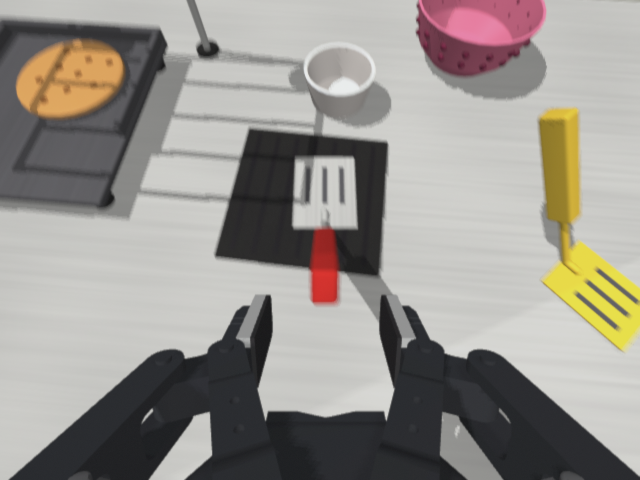

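```bash
cat > kin.py <<'E'
import numpy as np, itertools
from scipy.spatial.transform import Rotation as R
from scipy.optimize import least_squares
Q=np.array([[-1.343,.087,1.371,0,1.684,-.103],[-1.297,-.240,1.938,.725,1.349,.056]])
P=np.array([[.1786,-.5202,.2313],[.3694,-.3295,.181]])
E=[[-1.67869367,1.56850724,1.79367242],[3.137,.852,.081]]
def ori(q,s=(1,1)):
    # approach axis = local z; tool x=z, tool y = local x at q6=0
    Rm=R.from_euler('ZYZYZ',[q[0],q[1]+q[2],s[0]*q[3],q[4],s[1]*q[5]]).as_matrix()
    return np.c_[Rm[:,2],-Rm[:,0],-Rm[:,1]] 
def fk(q,k):
    h,L1,L2,L6,d,e=k
    S=R.from_euler('z',q[0]).as_matrix(); a=q[1]; b=q[1]+q[2]
    p=S@np.array([L1*np.sin(a)+L2*np.sin(b)+e*np.cos(b),d,h+L1*np.cos(a)+L2*np.cos(b)-e*np.sin(b)])
    return p+L6*ori(q,SG)[:,0]
best=None
for s in itertools.product((1,-1),(1,-1)):
    e=sum(np.abs(ori(q,s)-R.from_euler('xyz',x).as_matrix()).max() for q,x in zip(Q,E))
    if best is None or e<best[0]: best=(e,s)
SG=best[1]
r=least_squares(lambda k:np.r_[np.concatenate([fk(q,k)-p for q,p in zip(Q,P)]),1e-3*(k-np.array([.3,.4,.4,.25,.0565,0]))],[.3,.4,.4,.25,.0565,0])
K=r.x
LO=np.array([-3.1,-.76,.27,-1.08,.17,-2.57]);HI=np.array([3.1,2.03,2.55,4.22,2.65,2.57])
def ik(p,Rt,q0=(-.3,0,1.7,.3,1.2,.8),lim=True):
    f=lambda q:np.r_[(fk(q,K)-p)*5,(ori(q,SG)-Rt).ravel()]
    b=None
    for x0 in (q0,(.3,0,1.7,-.3,1.2,1.6),(.8,0,1.7,-.5,1.2,2)):
        r=least_squares(f,np.clip(x0,LO+.01,HI-.01),bounds=(LO,HI) if lim else (-7,7))
        if b is None or r.cost<b.cost:b=r
    return b.x.round(3),round(b.cost,6)
if __name__=='__main__':
    from h import toolR
    print(best,K.round(4),np.abs(r.fun).max())
    for lean in (25,30,40):
      for sp,yaw in (((.539,-.3135,.006),5.3),((.673,.016,.03),.3),((.505,.3365,.10),7),((.42,.326,.05),7),((.505,.3365,.10),3),((.536,-.293,.006),-2)):
        g=np.array([-.137,0,.116]); a=np.radians(lean); g=g+.019*np.array([np.sin(a),0,-np.cos(a)])
        p=np.array(sp)+R.from_euler('z',yaw,degrees=True).apply(g)
        print(lean,sp,yaw,p.round(4),*ik(p,toolR(yaw,lean)),'A',*ik(p,toolR(yaw,lean,1)))
E
python3 kin.py
```

```text
Traceback (most recent call last):
  File "kin.py", line 18, in <module>
    e=sum(np.abs(ori(q,s)-R.from_euler('xyz',x).as_matrix()).max() for q,x in zip(Q,E))
  File "kin.py", line 18, in <genexpr>
    e=sum(np.abs(ori(q,s)-R.from_euler('xyz',x).as_matrix()).max() for q,x in zip(Q,E))
                 ~~~^^^^^
  File "kin.py", line 9, in ori
    Rm=R.from_euler('ZYZYZ',[q[0],q[1]+q[2],s[0]*q[3],q[4],s[1]*q[5]]).as_matrix()
       ~~~~~~~~~~~~^^^^^^^^^^^^^^^^^^^^^^^^^^^^^^^^^^^^^^^^^^^^^^^^^^^
  File "scipy/spatial/transform/_rotation.pyx", line 1413, in scipy.spatial.transform._rotation.Rotation.from_euler
ValueError: Expected axis specification to be a non-empty string of upto 3 characters, got ZYZYZ
```

```bash
sed -i "s/Rm=R.from_euler('ZYZYZ',.*/Rm=(R.from_euler('ZYZ',[q[0],q[1]+q[2],s[0]*q[3]])*R.from_euler('YZ',[q[4],s[1]*q[5]])).as_matrix()/" kin.py; python3 kin.py
```

```text
(np.float64(0.002605719525100254), (1, 1)) [0.1503 0.4503 0.5001 0.3247 0.0565 0.0997] 0.00014974577543865603
25 (0.539, -0.3135, 0.006) 5.3 [ 0.4106 -0.3254  0.1048] [-1.02  -0.084  1.86   0.42   1.194  0.335] 0.0 A [-0.915 -0.093  1.839  0.291  1.17  -2.57 ] 0.019186
25 (0.673, 0.016, 0.03) 0.3 [0.544  0.0153 0.1288] [-0.103 -0.173  1.888  0.055  0.993  1.442] 0.0 A [-0.103 -0.173  1.888  0.055  0.993 -1.699] 0.0
25 (0.505, 0.3365, 0.1) 7 [0.377  0.3208 0.1988] [ 0.755 -0.265  1.82  -0.268  1.238  2.246] 0.0 A [ 0.755 -0.265  1.82  -0.268  1.238 -0.895] 0.0
25 (0.42, 0.326, 0.05) 7 [0.292  0.3103 0.1488] [ 0.912 -0.379  2.002 -0.325  1.22   2.427] 0.0 A [ 0.912 -0.379  2.002 -0.325  1.22  -0.715] 0.0
25 (0.505, 0.3365, 0.1) 3 [0.3762 0.3298 0.1988] [ 0.792 -0.232  1.794 -0.304  1.261  2.356] 0.0 A [ 0.792 -0.232  1.794 -0.304  1.261 -0.785] 0.0
25 (0.536, -0.293, 0.006) -2 [ 0.4071 -0.2885  0.1048] [-0.955 -0.188  1.951  0.381  1.132  0.53 ] 0.0 A [-0.936 -0.189  1.947  0.357  1.129 -2.57 ] 0.00049
30 (0.539, -0.3135, 0.006) 5.3 [ 0.412  -0.3253  0.1055] [-1.071 -0.101  1.902  0.52
[... 1039 characters left out ...]
25 -0.302  2.079  0.134  0.675  1.366] 0.0 A [-0.125 -0.302  2.079  0.134  0.675 -1.776] 0.0
40 (0.505, 0.3365, 0.1) 7 [0.3811 0.3213 0.2014] [ 0.874 -0.355  1.971 -0.533  1.043  2.481] 0.0 A [ 0.874 -0.355  1.971 -0.533  1.043 -0.661] 0.0
40 (0.42, 0.326, 0.05) 7 [0.2961 0.3108 0.1514] [ 1.001 -0.476  2.127 -0.539  1.07   2.57 ] 0.004363 A [ 1.078 -0.439  2.127 -0.632  1.095 -0.421] 0.0
40 (0.505, 0.3365, 0.1) 3 [0.3804 0.33   0.2014] [ 0.906 -0.31   1.934 -0.564  1.088  2.57 ] 0.000254 A [ 0.92  -0.305  1.936 -0.585  1.092 -0.54 ] 0.0
40 (0.536, -0.293, 0.006) -2 [ 0.4113 -0.2886  0.1074] [-1.11  -0.254  2.095  0.711  1.048  0.208] 0.0 A [-0.944 -0.293  2.064  0.488  0.973 -2.57 ] 0.029296
```

Run:
```python
from kin import *; from h import toolR,togo
for lean in (30,33,36):
  for sp,yaw in (((.505,.3365,.05),7),((.505-.12,.3365-.0147,.045),7),((.505-.12,.3365-.0147,.045),11),((.505,.3365,.05),10)):
    g=np.array([-.137,0,.116]); a=np.radians(lean); g=g+.019*np.array([np.sin(a),0,-np.cos(a)])
    p=np.array(sp)+R.from_euler('z',yaw,degrees=True).apply(g)
    print(lean,sp,yaw,*ik(p,toolR(yaw,lean)))
a=np.radians(32); d=np.array([np.sin(a),0,-np.cos(a)]); g=np.array([-.137,0,.116])+.019*d
p=np.array([.539,-.3135,.006])+R.from_euler('z',5.3,degrees=True).apply(g); print(p)
togo(p-R.from_euler('z',5.3,degrees=True).apply(d)*.05,toolR(5.3,32))
```

```text
30 (0.505, 0.3365, 0.05) 7 [ 0.793 -0.268  1.948 -0.363  1.066  2.355] 0.0
30 (0.385, 0.32180000000000003, 0.045) 7 [ 1.039 -0.456  2.082 -0.427  1.21   2.57 ] 0.000188
30 (0.385, 0.32180000000000003, 0.045) 11 [ 1.01  -0.502  2.112 -0.405  1.186  2.477] 0.0
30 (0.505, 0.3365, 0.05) 10 [ 0.759 -0.295  1.968 -0.325  1.043  2.259] 0.0
33 (0.505, 0.3365, 0.05) 7 [ 0.817 -0.284  1.978 -0.42   1.027  2.408] 0.0
33 (0.385, 0.32180000000000003, 0.045) 7 [ 1.044 -0.48   2.105 -0.454  1.182  2.57 ] 0.001708
33 (0.385, 0.32180000000000003, 0.045) 11 [ 1.047 -0.517  2.137 -0.465  1.161  2.535] 0.0
33 (0.505, 0.3365, 0.05) 10 [ 0.781 -0.314  1.999 -0.378  1.     2.309] 0.0
36 (0.505, 0.3365, 0.05) 7 [ 0.841 -0.299  2.007 -0.481  0.99   2.466] 0.0
36 (0.385, 0.32180000000000003, 0.045) 7 [ 1.047 -0.505  2.129 -0.481  1.153  2.57 ] 0.004749
36 (0.385, 0.32180000000000003, 0.045) 11 [ 1.069 -0.535  2.162 -0.512  1.135  2.57 ] 0.000144
36 (0.505, 0.3365, 0.05) 10 [ 0.803 -0.332  2.03  -0.436  0.959  2.364] 0.0
[ 0.41261114 -0.32522474  0.10588709]
t 2.85 q [-1.297 -0.239  1.939  0.721  1.351  0.056] pos [ 0.3684 -0.3283  0.1792] w 0.595 F [ 0.1 -0.3 -0.2]
turn [-0.0141  0.1557  0.0052] | 9.0 shift [ 0.0178  0.0006 -0.0309]
```

Request:
{"name": "drive_tool", "arguments": {
  "commands": [
    [-0.005, 0.063, 0.002, 0.006, 0, -0.01, 60],
    [-0.005, 0.063, 0.002, 0.006, 0, -0.01, 60],
    [-0.005, 0.063, 0.002, 0.006, 0, -0.01, 60],
    [0, 0, 0, 0.008, 0.001, -0.014, 60],
    [0, 0, 0, 0.008, 0.001, -0.014, 60],
    [0, 0, 0, 0.005, 0, -0.009, 60],
    [0, 0, 0, 0, 0, 0, 60]
  ]
}}

```text
t: 3.72
ee_pos: [0.409, -0.3358, 0.1168]
tcp_rot: [3.112, 1.05, 0.065]
contact_force: [0.5, -0.0, -0.8]
width: 0.601
```

```bash
python3 -c "
from h import *
togo([.412,-.3253,.1055],toolR(5.3,30))
vision.read_camera('wrist')
for q in ('spatula_end','spatula'):
  for r in finder.mark_of('wrist',q)[:2]: print(q,round(r['p'],2),r['uv'],pix2plane('wrist',r['uv'],.141 if 'end' in q else .006).round(4))"
```

```text
t 3.73 q [-1.083 -0.104  1.881  0.512  1.184  0.241] pos [ 0.409  -0.3358  0.1168] w 0.601 F [ 0.5 -0.  -0.8]
turn [ 0.0148 -0.0017  0.0023] | 0.9 shift [ 0.003   0.0105 -0.0113]
spatula_end 0.72 [303.2, 360.2] [ 0.387  -0.3268  0.141 ]
```

Request:
{"name": "drive_tool", "arguments": {
  "commands": [
    [0.015, 0, 0, 0.001, 0.01, -0.003, 60],
    [0, 0, 0, 0.002, 0.001, -0.006, 60],
    [0, 0, 0, 0, 0, -0.002, 60]
  ]
}}

```text
t: 4.25
ee_pos: [0.4122, -0.3253, 0.1078]
tcp_rot: [3.135, 1.047, 0.083]
contact_force: [-0.5, -0.7, -0.4]
width: 0.601
```

```bash
python3 -c "
from h import *
togo([.412,-.3253,.1055],toolR(5.3,30))
vision.read_camera('wrist')
for q in ('spatula_end','spatula'):
  for r in finder.mark_of('wrist',q)[:2]: print(q,round(r['p'],2),r['uv'],pix2plane('wrist',r['uv'],.141 if 'end' in q else .006).round(4))"
```

```text
t 4.25 q [-1.07  -0.105  1.902  0.52   1.168  0.247] pos [ 0.4122 -0.3253  0.1078] w 0.601 F [-0.5 -0.7 -0.4]
turn [0.0031 0.0008 0.0036] | 0.3 shift [-0.0002 -0.     -0.0023]
spatula_end 0.87 [328.5, 372.8] [ 0.3878 -0.3268  0.141 ]
spatula 0.61 [327.1, 158.8] [ 0.5392 -0.3139  0.006 ]
```

Request:
{"name": "drive_tool", "arguments": {
  "commands": [
    [0, 0, 0, 0, 0, -0.002, 30],
    [0, 0, 0, 0, 0, 0, 0],
    [0, 0, 0, 0, 0, 0, 0],
    [0, 0, 0, 0, 0, 0, 0],
    [0, 0, 0, 0, 0, 0, 0]
  ],
  "newtons": 110
}}

```text
t: 5.03
ee_pos: [0.4124, -0.3259, 0.1064]
tcp_rot: [3.134, 1.046, 0.082]
contact_force: [0.8, -0.7, 0.3]
width: 0.192
```

```bash
cat >> h.py <<'E'
import json,os
def T(Rm,p): M=np.eye(4); M[:3,:3]=Rm; M[:3,3]=p; return M
def spT(x,y,z,yaw,pitch=0,roll=0): return T(R.from_euler('ZYX',[yaw,pitch,roll],degrees=True).as_matrix(),[x,y,z])
def tcpT(): o=ob(True); return T(rot(o['tcp_rot']),o['ee_pos'])
def spnow():
    M=tcpT()@np.load('tts.npy'); e=R.from_matrix(M[:3,:3]).as_euler('ZYX',degrees=True)
    print('spat now',M[:3,3].round(4),'ypr',e.round(2)); return M
def spgo(*a):
    spnow(); M=spT(*a)@np.linalg.inv(np.load('tts.npy')); togo(M[:3,3],M[:3,:3]); return M
E
python3 - <<'E'
from h import *; import kin
np.save('tts.npy',np.linalg.inv(tcpT())@spT(.539,-.3137,.006,4.9))
for a in ((.50,-.30,.12,4),(.41,-.10,.10,.3),(.41,.016,.04,.3),(.673,.016,.03,.3)):
    M=spgo(*a); print(a,kin.ik(M[:3,3],M[:3,:3]))
E
```

```text
spat now [ 0.539  -0.3137  0.006 ] ypr [4.9 0.  0. ]
t 5.03 q [-1.07  -0.103  1.903  0.521  1.165  0.244] pos [ 0.4124 -0.3259  0.1064] w 0.192 F [ 0.8 -0.7  0.3]
turn [-0.      0.     -0.0157] | 0.9 shift [-0.0392  0.0157  0.114 ]
(0.5, -0.3, 0.12, 4) (array([-1.137, -0.278,  1.813,  0.492,  1.421,  0.331]), np.float64(0.0))
spat now [ 0.539  -0.3137  0.006 ] ypr [4.9 0.  0. ]
t 5.03 q [-1.07  -0.103  1.903  0.521  1.165  0.244] pos [ 0.4124 -0.3259  0.1064] w 0.192 F [ 0.8 -0.7  0.3]
turn [-0.      0.     -0.0803] | 4.6 shift [-0.1296  0.2239  0.094 ]
(0.41, -0.1, 0.1, 0.3) (array([-1.001, -0.76 ,  2.106,  0.421,  1.588,  0.596]), np.float64(0.014145))
spat now [ 0.539  -0.3137  0.006 ] ypr [4.9 0.  0. ]
t 5.03 q [-1.07  -0.103  1.903  0.521  1.165  0.244] pos [ 0.4124 -0.3259  0.1064] w 0.192 F [ 0.8 -0.7  0.3]
turn [-0.      0.     -0.0803] | 4.6 shift [-0.1296  0.3399  0.034 ]
(0.41, 0.016, 0.04, 0.3) (array([-0.149, -0.76 ,  2.207,  0.033,  1.321,  1.416]), np.float64(0.043983))
spat now [ 0.539  -0.3137  0.006 ] ypr [4.9 0.  0. ]
t 5.03 q [-1.07  -0.103  1.903  0.521  1.165  0.244] pos [ 0.4124 -0.3259  0.1064] w 0.192 F [ 0.8 -0.7  0.3]
turn [-0.      0.     -0.0803] | 4.6 shift [0.1334 0.3399 0.024 ]
(0.673, 0.016, 0.03, 0.3) (array([-0.112, -0.221,  1.952,  0.073,  0.89 ,  1.418]), np.float64(0.0))
```

Request:
{"name": "drive_tool", "arguments": {
  "commands": [
    [0, 0, 0, -0.005, 0, 0.02, 0],
    [0, 0, 0, -0.01, 0.01, 0.04, 0],
    [0, 0, -0.01, -0.005, 0.03, 0.04, 0],
    [0, 0, -0.015, 0, 0.045, 0.01, 0],
    [0, 0, -0.015, 0, 0.05, 0, 0],
    [0, 0, -0.015, 0, 0.05, 0, 0],
    [0, 0, -0.015, 0, 0.05, 0, 0],
    [0, 0, -0.01, 0, 0.03, 0, 0]
  ]
}}

```text
t: 6.02
ee_pos: [0.3865, -0.0547, 0.2144]
tcp_rot: [-3.135, 1.054, 0.004]
contact_force: [1.0, 0.6, -2.4]
width: 0.195
```

Run:
```python
from h import *
spgo(.52,.016,.06,.3)
cv2.imwrite('pics/w2.png',vision.read_camera('wrist'))
for r in finder.mark_of('wrist','bread')[:2]: print(r['p'],r['uv'],pix2plane('wrist',r['uv'],.03).round(4))
for r in finder.outline_of('wrist','bread')[:1]:
    vv,uu=np.nonzero(r['mask']); print('mask',uu.min(),uu.max(),vv.min(),vv.max())
for r in finder.mark_of('wrist','spatula')[:1]: 
    P=cp('wrist'); M=np.linalg.inv(np.array(P['tool_from_camera']))@np.load('tts.npy'); c=M[:3,3]
    print('spat seen',r['uv'],'pred',P['cx']+P['fx']*c[0]/-c[2],P['cy']-P['fy']*c[1]/-c[2])
```

```text
spat now [ 0.513  -0.0532  0.1131] ypr [-0.26  0.44  0.41]
t 6.03 q [-0.486 -0.685  2.064  0.244  1.306  1.078] pos [ 0.3865 -0.0547  0.2144] w 0.195 F [ 1.   0.6 -2.4]
turn [-0.0071 -0.0077  0.0098] | 0.8 shift [ 0.0062  0.0687 -0.0541]
0.68 [265.1, 72.3] [0.6643 0.0196 0.03  ]
0.53 [523.7, 183.5] [ 0.5219 -0.2723  0.03  ]
mask 211 321 24 122
```

View pics/w2.png

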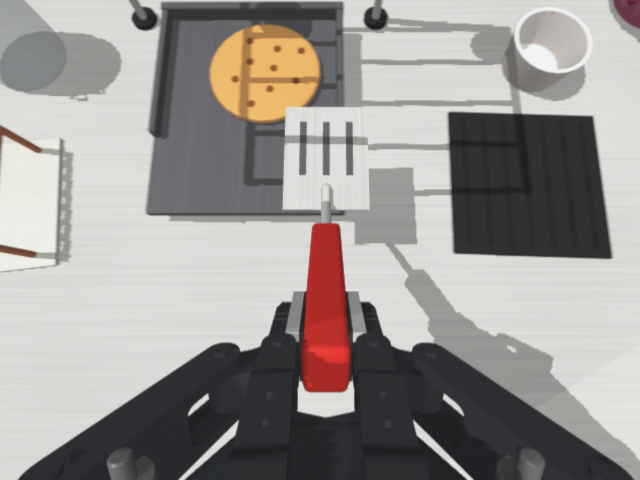

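Request:
{"name": "drive_tool", "arguments": {
  "commands": [
    [-0.003, 0, 0.004, 0.002, 0.03, -0.01, 0],
    [-0.003, 0.003, 0.004, 0.002, 0.03, -0.02, 0],
    [0, 0.003, 0.002, 0.002, 0.009, -0.02, 0],
    [0, 0.003, 0, 0, 0, -0.012, 0],
    [0, 0, 0, 0, 0, -0.006, 0],
    [0, 0, 0, 0, 0, 0, 0]
  ]
}}

```text
t: 6.98
ee_pos: [0.3937, 0.0059, 0.1432]
tcp_rot: [3.131, 1.069, -0.017]
contact_force: [0.7, 0.5, -1.4]
width: 0.191
```

Run:
```python
from h import *
spgo(.53,.0165,.033,.3,1.2)
P=cp('wrist'); M=np.linalg.inv(np.array(P['tool_from_camera']))@np.load('tts.npy')
for q in ((0,0,0),(.0475,.036,0),(.0475,-.036,0)):
    c=(M@np.r_[q,1])[:3]; print('pred',P['cx']+P['fx']*c[0]/-c[2],P['cy']-P['fy']*c[1]/-c[2])
```

```text
spat now [0.5186 0.0058 0.04  ] ypr [-0.6   1.3  -0.09]
t 6.97 q [-0.205 -0.652  2.185  0.1    1.117  1.351] pos [0.3937 0.0059 0.1432] w 0.191 F [ 0.7  0.5 -1.4]
turn [ 0.0016 -0.0017  0.0157] | 0.9 shift [ 0.0112  0.0086 -0.0072]
pred 325.9256074861132 158.20590651136854
pred 285.60030049394584 108.67573991203415
pred 366.45422755810984 108.9354876624885
```

Request:
{"name": "drive_tool", "arguments": {
  "commands": [
    [0, 0, 0.008, 0.004, 0.006, -0.003, 0],
    [0, 0, 0.008, 0.004, 0.004, -0.003, 0],
    [0, 0, 0, 0, 0, -0.002, 0],
    [0, 0, 0, 0, 0, -0.001, 0]
  ]
}}

```text
t: 7.48
ee_pos: [0.4035, 0.0154, 0.136]
tcp_rot: [3.13, 1.065, -0.003]
contact_force: [-0.7, 0.1, -0.9]
width: 0.197
```

Run:
```python
from h import *
spgo(.53,.0165,.031,.3,1.2)
```

```text
spat now [0.5288 0.0171 0.0332] ypr [ 0.25  1.08 -0.12]
t 7.47 q [-0.167 -0.618  2.184  0.09   1.077  1.372] pos [0.4035 0.0154 0.136 ] w 0.197 F [-0.7  0.1 -0.9]
turn [0.0022 0.0021 0.0008] | 0.2 shift [ 0.0014 -0.0009 -0.002 ]
```

Request:
{"name": "drive_tool", "arguments": {
  "commands": [
    [0, 0.003, 0, 0.001, -0.001, -0.0015, 0],
    [0, 0, 0, 0, 0, -0.001, 0],
    [0, 0, 0, 0, 0, -0.0007, 0]
  ]
}}

```text
t: 7.85
ee_pos: [0.4053, 0.0143, 0.1338]
tcp_rot: [3.129, 1.066, -0.003]
contact_force: [0.1, 0.8, 0.3]
width: 0.198
```

Run:
```python
from h import *
spgo(.53,.0165,.031,.3,1.2)
```

```text
spat now [0.5305 0.016  0.0309] ypr [ 0.26  1.12 -0.14]
t 7.85 q [-0.17  -0.611  2.185  0.092  1.07   1.368] pos [0.4053 0.0143 0.1338] w 0.198 F [0.1 0.8 0.3]
turn [0.0024 0.0015 0.0007] | 0.2 shift [-0.0003  0.0001  0.0002]
```

Request:
{"name": "drive_tool", "arguments": {
  "commands": [
    [0, 0, 0, 0, 0, -0.0007, 0],
    [0, 0, 0, 0, 0, -0.0007, 0]
  ]
}}

```text
t: 8.1
ee_pos: [0.4058, 0.0143, 0.1332]
tcp_rot: [3.129, 1.064, -0.004]
contact_force: [-0.5, -0.0, 1.0]
width: 0.202
```

Run:
```python
from h import *
spnow(); print(ob()['contact_force'], ob()['wrist_torque'])
```

```text
spat now [0.5312 0.0159 0.0306] ypr [ 0.25  1.   -0.15]
[-0.48619477 -0.00528477  1.02746776] [0.0715479  0.24158928 0.03603954]
```

Request:
{"name": "drive_tool", "arguments": {
  "commands": [
    [0, 0, 0, 0.009, 0, 0, 0],
    [0, 0, 0, 0.009, 0, 0, 0],
    [0, 0, 0, 0.009, 0, 0, 0],
    [0, 0, 0, 0.009, 0, 0, 0],
    [0, 0, 0, 0.009, 0, 0, 0],
    [0, 0, 0, 0.009, 0, 0, 0]
  ]
}}

```text
t: 8.85
ee_pos: [0.4636, 0.0142, 0.1333]
tcp_rot: [3.128, 1.064, -0.004]
contact_force: [-1.9, 0.8, 1.4]
width: 0.2
```

Run:
```python
from h import *
spgo(.675,.0165,.0305,.3,1); print(ob()['contact_force'], ob()['wrist_torque'])
```

```text
spat now [0.589  0.0158 0.0307] ypr [ 0.24  1.   -0.16]
t 8.85 q [-0.137 -0.433  2.089  0.077  0.984  1.398] pos [0.4636 0.0142 0.1333] w 0.2 F [-1.9  0.8  1.4]
turn [ 0.0028 -0.0001  0.001 ] | 0.2 shift [ 0.086   0.0003 -0.0003]
[-1.8610377   0.76227253  1.37489121] [ 0.07513385  0.48377805 -0.01456808]
```

Request:
{"name": "drive_tool", "arguments": {
  "commands": [
    [0.002, 0, 0.001, 0.009, 0, 0, 0],
    [0, 0, 0, 0.009, 0, 0, 0],
    [0, 0, 0, 0.009, 0, 0, 0],
    [0, 0, 0, 0.009, 0, 0, 0],
    [0, 0, 0, 0.009, 0, 0, 0]
  ]
}}

```text
t: 9.48
ee_pos: [0.5116, 0.0141, 0.1333]
tcp_rot: [3.133, 1.064, 0.001]
contact_force: [-4.2, -0.8, 1.8]
width: 0.198
```

Run:
```python
from h import *
spgo(.675,.0165,.0305,.3,1); print(ob()['contact_force'], ob()['wrist_torque'])
cv2.imwrite('pics/w3.png',vision.read_camera('wrist'))
```

```text
spat now [0.6369 0.0161 0.0307] ypr [ 0.3   1.04 -0.04]
t 9.47 q [-0.121 -0.301  2.     0.073  0.94   1.413] pos [0.5116 0.0141 0.1333] w 0.198 F [-4.2 -0.8  1.8]
turn [ 0.0007 -0.0007 -0.    ] | 0.1 shift [ 0.038   0.0003 -0.0003]
[-4.19417251 -0.84748825  1.83355116] [ 0.03865503  0.56519713 -0.01408596]
```

View pics/w3.png

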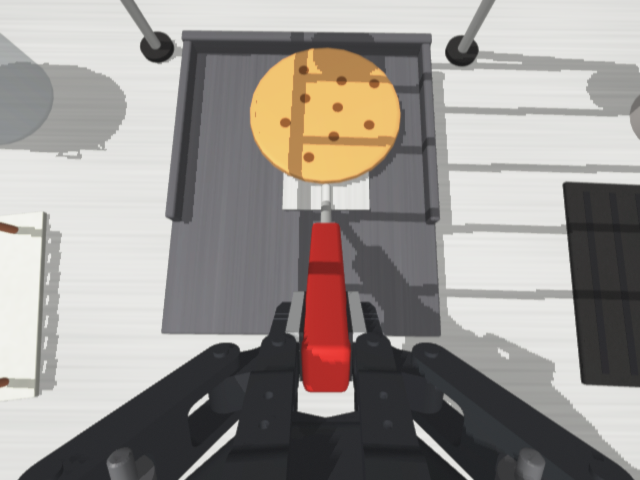

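Wrist view: the bread (col 325, rows 48–183) is on the blade and against the back rim, centred sideways. The shank foot (row ~190) limits how far the blade can still go, to about 10 mm.

Request:
{"name": "drive_tool", "arguments": {
  "commands": [
    [0, 0, 0, 0.005, 0, 0, 0],
    [0, 0, 0, 0.003, 0, 0, 0]
  ]
}}

```text
t: 9.78
ee_pos: [0.5209, 0.0142, 0.1331]
tcp_rot: [3.133, 1.064, 0.001]
contact_force: [-3.6, 0.2, 2.8]
width: 0.197
```

```bash
cat > b.py <<'E'
from h import *
# bread position relative to blade from wrist picture, and forces
def bread(z=.013):
    spnow(); o=ob(); print('F',o['contact_force'].round(1),'M',o['wrist_torque'].round(2))
    vision.read_camera('wrist'); P=cp('wrist'); M=np.linalg.inv(np.load('tts.npy'))@np.array(P['tool_from_camera'])
    r=finder.outline_of('wrist','bread')[0]; vv,uu=np.nonzero(r['mask'])
    d=np.c_[(uu-P['cx'])/P['fx'],-(vv-P['cy'])/P['fy'],-np.ones(len(uu))]@M[:3,:3].T; c=M[:3,3]
    X=(c+d*((z-c[2])/d[:,2])[:,None])[:,:2]
    (cc,rad)=cv2.minEnclosingCircle(X.astype(np.float32)*1000); print('bread in blade mm: mean',(X.mean(0)*1000).round(1),'circle',np.round(cc,1),round(rad,1),'minx',(X[:,0].min()*1000).round(1),'p',r['p'])
if __name__=='__main__': bread()
E
python3 b.py
```

```text
spat now [0.6463 0.0161 0.0305] ypr [ 0.3   1.02 -0.03]
F [-3.6  0.2  2.8] M [-0.01  0.45 -0.03]
bread in blade mm: mean [24.6  1.1] circle [25.9  1.1] 64.5 minx -35.6 p 0.92
```

Request:
{"name": "drive_tool", "arguments": {
  "commands": [
    [0, 0, 0, 0.003, 0, 0, 0],
    [0, 0, 0, 0.001, 0, 0, 0]
  ]
}}

```text
t: 10.12
ee_pos: [0.5251, 0.0142, 0.1331]
tcp_rot: [3.133, 1.063, 0.001]
contact_force: [-2.0, 0.4, -0.0]
width: 0.197
```

```bash
python3 b.py
```

```text
spat now [0.6506 0.0162 0.0306] ypr [ 0.3   0.98 -0.03]
F [-2.   0.4 -0. ] M [ 0.01  0.35 -0.02]
bread in blade mm: mean [20.6  1.2] circle [23.   1.1] 64.3 minx -39.0 p 0.74
```

Request:
{"name": "drive_tool", "arguments": {
  "commands": [
    [0, -0.01, 0, 0, 0, 0.001, 0],
    [0, -0.01, 0, 0, 0, 0.002, 0],
    [0, -0.01, 0, 0, 0, 0.003, 0],
    [0, 0, 0, 0, 0, 0.005, 0],
    [0, 0, 0, 0, 0, 0.006, 0],
    [0, 0, 0, 0, 0, 0.004, 0],
    [0, 0, 0, 0, 0, 0, 0]
  ]
}}

```text
t: 11.1
ee_pos: [0.5225, 0.0144, 0.152]
tcp_rot: [3.134, 1.039, 0.002]
contact_force: [0.2, 0.2, -4.1]
width: 0.195
```

```bash
python3 b.py
```

```text
spat now [0.6505 0.0165 0.0525] ypr [ 0.32 -0.41 -0.  ]
F [ 0.2  0.2 -4.1] M [0.02 0.87 0.03]
bread in blade mm: mean [-6.2  1.3] circle [16.5  0.8] 63.4 minx -39.8 p 0.85
```

Run:
```python
from h import *
cv2.imwrite('pics/w4.png',vision.read_camera('wrist'))
```

```text
(no output)
```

View pics/w4.png

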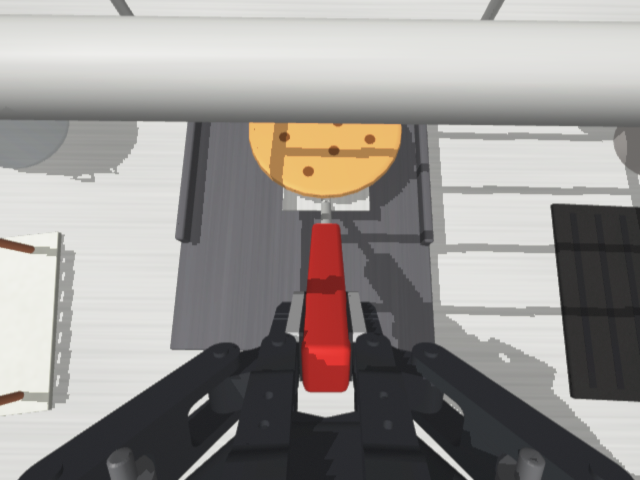

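The picture shows the bread resting on the blade, with the shelf bar crossing the camera view but clear of it. Now drawing back gently.

Request:
{"name": "drive_tool", "arguments": {
  "commands": [
    [0, 0, 0, -0.006, 0, 0, 0],
    [0, 0, 0, -0.012, 0, 0, 0],
    [0, 0, 0, -0.018, 0, 0, 0],
    [0, 0, 0, -0.022, 0, 0, 0],
    [0, 0, 0, -0.022, 0, 0, 0],
    [0, 0, 0, -0.02, 0, 0.002, 0],
    [0, 0, 0, -0.014, 0, 0.004, 0],
    [0, 0, 0, -0.006, 0, 0.006, 0]
  ]
}}

```text
t: 12.25
ee_pos: [0.3926, 0.015, 0.1593]
tcp_rot: [3.134, 1.046, 0.003]
contact_force: [1.0, 0.2, -3.0]
width: 0.195
```

```bash
python3 b.py
python3 - <<'E'
from h import *; import kin
M0=tcpT()@np.load('tts.npy')
for a in ((.50,.016,.11,2,-.5),(.485,.18,.115,4,-.5),(.482,.334,.10,7,-.5),(.482,.334,.045,7,-.5),(.36,.319,.04,11)):
    M=spT(*a)@np.linalg.inv(np.load('tts.npy')); print(a,kin.ik(M[:3,3],M[:3,:3]))
E
```

```text
spat now [0.5198 0.0172 0.0589] ypr [ 0.36  0.01 -0.01]
F [ 1.   0.2 -3. ] M [ 0.01  0.9  -0.  ]
bread in blade mm: mean [18.8  1. ] circle [21.7  1.3] 64.3 minx -40.6 p 0.84
(0.5, 0.016, 0.11, 2, -0.5) (array([-0.252, -0.76 ,  2.11 ,  0.149,  1.28 ,  1.275]), np.float64(1e-06))
(0.485, 0.18, 0.115, 4, -0.5) (array([ 0.461, -0.633,  2.045, -0.208,  1.237,  1.977]), np.float64(0.0))
(0.482, 0.334, 0.1, 7, -0.5) (array([ 0.839, -0.344,  1.906, -0.37 ,  1.187,  2.355]), np.float64(0.0))
(0.482, 0.334, 0.045, 7, -0.5) (array([ 0.839, -0.308,  1.992, -0.391,  1.074,  2.405]), np.float64(0.0))
(0.36, 0.319, 0.04, 11) (array([ 1.083, -0.533,  2.138, -0.429,  1.221,  2.542]), np.float64(0.0))
```

Request:
{"name": "drive_tool", "arguments": {
  "commands": [
    [0, 0, 0, 0, 0.005, 0.008, 0],
    [0, 0, 0.005, 0, 0.011, 0.01, 0],
    [0, 0, 0.005, 0, 0.017, 0.01, 0],
    [0, -0.002, 0.005, 0, 0.023, 0.008, 0],
    [0, 0, 0.008, 0, 0.027, 0.004, 0],
    [0, 0, 0.008, 0, 0.027, 0.002, 0],
    [0, 0, 0.01, 0, 0.027, 0, 0],
    [0, 0, 0.01, 0, 0.027, 0, 0]
  ]
}}

```text
t: 13.35
ee_pos: [0.3967, 0.1872, 0.2085]
tcp_rot: [-3.135, 1.038, 0.064]
contact_force: [0.1, -1.0, -2.5]
width: 0.198
```

Run:
```python
from h import *
spgo(.483,.333,.10,7,-.3)
```

```text
spat now [0.5245 0.1965 0.1092] ypr [ 3.19 -0.49  0.41]
t 13.35 q [ 0.455 -0.514  1.995 -0.212  1.17   2.002] pos [0.3967 0.1872 0.2085] w 0.198 F [ 0.1 -1.  -2.5]
turn [-0.0074  0.0027  0.0664] | 3.8 shift [-0.0403  0.1288 -0.0088]
```

Request:
{"name": "drive_tool", "arguments": {
  "commands": [
    [-0.002, 0, 0.01, -0.003, 0.026, 0, 0],
    [-0.002, 0, 0.01, -0.006, 0.025, 0, 0],
    [-0.002, 0, 0.01, -0.007, 0.023, 0, 0],
    [-0.001, 0, 0.01, -0.008, 0.02, 0, 0],
    [0, 0, 0.01, -0.007, 0.016, 0, 0],
    [0, 0, 0.01, -0.005, 0.011, 0, 0],
    [0, 0, 0.005, -0.003, 0.006, 0, 0],
    [0, 0, 0, -0.001, 0.002, 0, 0]
  ]
}}

```text
t: 14.35
ee_pos: [0.3546, 0.3324, 0.2097]
tcp_rot: [-3.124, 1.042, 0.151]
contact_force: [0.6, 0.3, -3.6]
width: 0.198
```

```bash
python3 b.py
python3 - <<'E'
from h import *
spgo(.483,.333,.10,7,-.3)
im=vision.read_camera('top'); cv2.imwrite('pics/t5.png',im)
P=cp('wrist'); print('wrist')
w=vision.read_camera('wrist'); cv2.imwrite('pics/w5.png',w)
E
```

```text
spat now [0.4808 0.3518 0.1099] ypr [ 7.57 -0.24  0.73]
F [ 0.6  0.3 -3.6] M [-0.1   0.89  0.04]
bread in blade mm: mean [19.1  1. ] circle [20.6  0.9] 63.9 minx -39.6 p 0.69
spat now [0.481  0.3513 0.11  ] ypr [ 7.54 -0.24  0.73]
t 14.45 q [ 0.854 -0.326  1.871 -0.358  1.2    2.356] pos [0.3547 0.332  0.2098] w 0.199 F [ 0.2  0.3 -3.1]
turn [-0.0125 -0.0026 -0.0095] | 0.9 shift [ 0.0016 -0.0159 -0.0101]
wrist
```

View pics/w5.png

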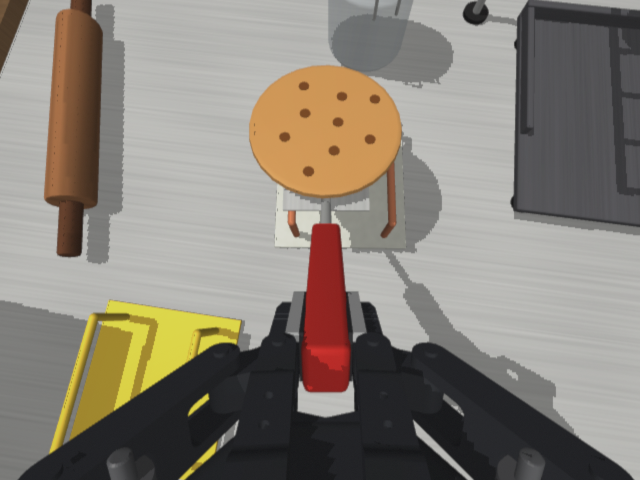

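Run:
```python
from h import *
a=pix2plane('wrist',(275,247.5),.005); b=pix2plane('wrist',(407,249),.005); print(a,b,np.linalg.norm(a-b), 'yaw',np.degrees(np.arctan2(a[1]-b[1],a[0]-b[0]))-90)
y=np.radians(7); u=np.array([np.cos(y),np.sin(y)]); print('centre from base',(a+b)[:2]/2+.08*u)
r1=pix2plane('wrist',(394,170),.06); r2=pix2plane('wrist',(392,222),.06); l=pix2plane('wrist',(289,222),.06)
print('rails',r1,r2,l,'mid',(r2+l)[:2]/2+.065*u,'yaw',np.degrees(np.arctan2(*(r1-r2)[1::-1])), np.linalg.norm(r2-l),'yaw2',np.degrees(np.arctan2(l[1]-r2[1],l[0]-r2[0]))-90)
```

```text
[0.41678078 0.40166304 0.005     ] [0.43463738 0.25314009 0.005     ] 0.14959252895151545 yaw 6.8556462788729675
centre from base [0.50511277 0.33715111]
rails [0.5019739  0.28449332 0.06      ] [0.44722519 0.2815151  0.06      ] [0.43409473 0.38167178 0.06      ] mid [0.50517546 0.33951495] yaw 3.1137114869432754 0.10101371619879357 yaw2 7.468834198700193
```

Request:
{"name": "drive_tool", "arguments": {
  "commands": [
    [-0.004, 0, -0.003, 0.001, -0.004, -0.004, 0],
    [-0.004, 0, -0.003, 0.001, -0.006, -0.008, 0],
    [-0.004, 0, -0.003, 0, -0.005, -0.01, 0],
    [0, 0, 0, 0, 0, -0.008, 0],
    [0, 0, 0, 0, 0, -0.004, 0],
    [0, 0, 0, 0, 0, 0, 0]
  ]
}}

```text
t: 15.3
ee_pos: [0.357, 0.3136, 0.1721]
tcp_rot: [3.131, 1.045, 0.113]
contact_force: [0.7, 0.1, -2.2]
width: 0.193
```

```bash
python3 b.py
python3 - <<'E'
from h import *
spgo(.4838,.3344,.07,7,0)
E
```

```text
spat now [0.4833 0.3299 0.0719] ypr [ 6.81 -0.07 -0.09]
F [ 0.7  0.1 -2.2] M [-0.1   0.82  0.01]
bread in blade mm: mean [19.3  0.9] circle [21.3  0.8] 63.9 minx -38.7 p 0.65
spat now [0.4836 0.3303 0.0728] ypr [ 6.81 -0.13 -0.05]
t 15.4 q [ 0.827 -0.329  1.947 -0.371  1.137  2.365] pos [0.3572 0.3139 0.1729] w 0.198 F [ 0.2  0.5 -3.2]
turn [0.0005 0.0023 0.0032] | 0.2 shift [ 0.0005  0.0036 -0.0025]
```

Request:
{"name": "drive_tool", "arguments": {
  "commands": [
    [0, 0, 0.003, 0, 0.002, -0.003, 0],
    [0, 0, 0, 0, 0.002, -0.004, 0],
    [0, 0, 0, 0, 0, -0.003, 0],
    [0, 0, 0, 0, 0, -0.003, 0],
    [0, 0, 0, 0, 0, -0.003, 0],
    [0, 0, 0, 0, 0, -0.003, 0],
    [0, 0, 0, 0, 0, -0.003, 0],
    [0, 0, 0, 0, 0, 0, 0]
  ]
}}

```text
t: 16.4
ee_pos: [0.3582, 0.3193, 0.1516]
tcp_rot: [3.137, 1.04, 0.122]
contact_force: [-1.0, -0.5, -2.5]
width: 0.196
```

```bash
python3 b.py
python3 - <<'E'
from h import *
spgo(.4838,.3344,.045,7,0)
E
```

```text
spat now [0.4849 0.3365 0.052 ] ypr [ 7.05 -0.36  0.08]
F [-1.  -0.5 -2.5] M [-0.06  0.66  0.  ]
bread in blade mm: mean [21.5  0.6] circle [23.6  0.3] 66.6 minx -42.1 p 0.73
spat now [0.485  0.3366 0.0523] ypr [ 7.05 -0.37  0.09]
t 16.5 q [ 0.834 -0.305  1.973 -0.383  1.086  2.392] pos [0.3583 0.3194 0.1519] w 0.196 F [-0.2  0.1 -1.3]
turn [-0.0024  0.0062 -0.0009] | 0.4 shift [-0.0006 -0.0019 -0.0065]
```

Request:
{"name": "drive_tool", "arguments": {
  "commands": [
    [0, 0, 0, 0, -0.001, -0.003, 0],
    [0, 0.003, 0, 0, -0.001, -0.003, 0],
    [0, 0.003, 0, 0, 0, -0.003, 0],
    [0, 0, 0, 0, 0, 0, 0]
  ]
}}

```text
t: 17.0
ee_pos: [0.3588, 0.3176, 0.1432]
tcp_rot: [3.141, 1.044, 0.125]
contact_force: [0.5, 0.2, -1.4]
width: 0.194
```

```bash
python3 b.py
python3 - <<'E'
from h import *
w=vision.read_camera('wrist'); cv2.imwrite('pics/w6.png',w)
def world(cam,z=.071):
    r=min(finder.outline_of(cam,'bread'),key=lambda r:-r['mask'].sum()); vv,uu=np.nonzero(r['mask'])
    X=np.array([pix2plane(cam,(u,v),z)[:2] for u,v in zip(uu,vv)],np.float32); print(cam,X.mean(0),cv2.minEnclosingCircle(X*1000),r['p'])
world('wrist')
vision.read_camera('scene'); world('scene')
E
```

```text
spat now [0.4851 0.3349 0.0431] ypr [ 7.06 -0.11  0.19]
F [ 0.5  0.2 -1.4] M [-0.13  0.53  0.03]
bread in blade mm: mean [27.2  2.5] circle [30.1  2.6] 69.1 minx -38.7 p 0.65
wrist [0.5024266  0.33940637] ((505.1214294433594, 340.07574462890625), 64.72115325927734) 0.8
scene [0.5112827  0.33782712] ((509.1083068847656, 336.4051208496094), 64.03303527832031) 0.81
```

View pics/w6.png

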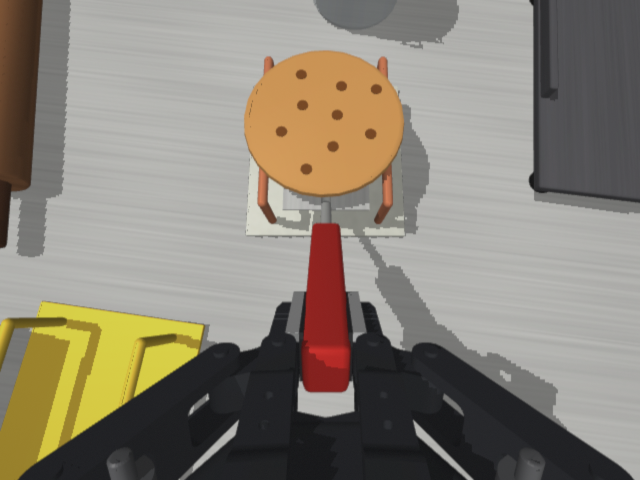

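The view shows the bread lying level on both copper rails, roughly centred, with the blade below it. Computing the withdrawal.

Run:
```python
from h import *; import kin
u=np.array([np.cos(np.radians(7)),np.sin(np.radians(7))]); s=np.array([.4851,.3347])
for d,y in ((0,7),(.04,7.5),(.08,9.5),(.115,11)):
    p=s-u*d; M=spT(p[0],p[1],.042,y)@np.linalg.inv(np.load('tts.npy')); print(d,y,M[:3,3].round(4),kin.ik(M[:3,3],M[:3,:3]))
```

```text
0 7 [0.359  0.3178 0.1424] (array([ 0.828, -0.296,  1.984, -0.381,  1.072,  2.391]), np.float64(0.0))
0.04 7.5 [0.3194 0.3119 0.1424] (array([ 0.902, -0.367,  2.034, -0.4  ,  1.116,  2.45 ]), np.float64(0.0))
0.08 9.5 [0.2804 0.3026 0.1424] (array([ 0.972, -0.452,  2.088, -0.407,  1.159,  2.472]), np.float64(0.0))
0.115 11 [0.2463 0.2951 0.1424] (array([ 1.05 , -0.52 ,  2.126, -0.419,  1.206,  2.511]), np.float64(0.0))
```

Request:
{"name": "drive_tool", "arguments": {
  "commands": [
    [0, 0, 0, -0.006, -0.001, 0, 0],
    [0, 0, 0.003, -0.008, -0.001, 0, 0],
    [0, 0, 0.003, -0.01, -0.0015, 0, 0],
    [0, 0, 0.003, -0.01, -0.0018, 0, 0],
    [0, 0, 0.005, -0.01, -0.002, 0, 0],
    [0, 0, 0, -0.003, -0.001, 0, 0]
  ]
}}

```text
t: 18.05
ee_pos: [0.3081, 0.309, 0.1437]
tcp_rot: [-3.14, 1.044, 0.143]
contact_force: [0.3, -0.1, -0.9]
width: 0.201
```

```bash
cat > r.py <<'E'
from h import *
M=spnow(); y=np.radians(7); d=M[:2,3]-np.array([.505,.338]); c,s=np.cos(y),np.sin(y)
o=ob(); print('rack xy',(c*d[0]+s*d[1]).round(4),(-s*d[0]+c*d[1]).round(4),'F',o['contact_force'].round(1),'q',o['q'].round(3))
E
python3 r.py; python3 b.py
```

```text
spat now [0.4341 0.3284 0.0437] ypr [ 7.97 -0.14  0.26]
rack xy -0.0715 -0.0009 F [ 0.3 -0.1 -0.9] q [ 0.92  -0.397  2.052 -0.401  1.126  2.457]
spat now [0.4341 0.3284 0.0437] ypr [ 7.97 -0.14  0.26]
F [ 0.3 -0.1 -0.9] M [-0.06  0.5   0.03]
bread in blade mm: mean [80.4  1.3] circle [82.9  1.6] 68.5 minx 14.7 p 0.86
```

Bread stayed on the rails while the blade withdrew. Continuing.

Request:
{"name": "drive_tool", "arguments": {
  "commands": [
    [0, 0, 0.006, -0.012, -0.002, 0, 0],
    [0, 0, 0.008, -0.014, -0.003, 0, 0],
    [0, 0, 0.008, -0.014, -0.003, 0, 0],
    [0, 0, 0.008, -0.014, -0.003, 0, 0],
    [0, 0, 0.008, -0.008, -0.003, 0, 0],
    [0, 0, 0, 0, 0, 0, 0]
  ]
}}

```text
t: 18.9
ee_pos: [0.242, 0.294, 0.1438]
tcp_rot: [-3.138, 1.043, 0.186]
contact_force: [0.6, -0.0, -1.8]
width: 0.195
```

```bash
python3 r.py; python3 b.py
```

```text
spat now [0.3671 0.3187 0.0438] ypr [10.31 -0.16  0.31]
rack xy -0.1392 -0.0023 F [ 0.6 -0.  -1.8] q [ 1.065 -0.528  2.129 -0.426  1.216  2.537]
spat now [0.3671 0.3187 0.0438] ypr [10.31 -0.16  0.31]
F [ 0.6 -0.  -1.8] M [-0.07  0.55  0.  ]
bread in blade mm: mean [121.8  -4.4] circle [149.9  -4.7] 67.3 minx 83.9 p 0.64
```

Request:
{"name": "drive_tool", "arguments": {
  "commands": [
    [0, 0, 0, 0, 0, 0.02, 0],
    [0, 0, 0, 0, -0.01, 0.035, 0],
    [0, 0, -0.01, 0.015, -0.025, 0.03, 0],
    [0, 0, -0.015, 0.03, -0.04, 0, 0],
    [0, 0, -0.02, 0.035, -0.045, 0, 0],
    [0, 0, -0.02, 0.035, -0.045, 0, 0],
    [0, 0, -0.02, 0.02, -0.045, 0, 0],
    [0, 0, -0.02, 0.01, -0.045, 0, 0]
  ]
}}

```text
t: 20.0
ee_pos: [0.3911, 0.0325, 0.2335]
tcp_rot: [3.13, 1.038, 0.071]
contact_force: [1.2, 0.2, -2.0]
width: 0.199
```

Run:
```python
from h import *; import kin
M=spgo(.536,-.293,.06,-2); print(kin.ik(M[:3,3],M[:3,:3]))
vision.read_camera('scene'); vision.read_camera('top')
for c in ('scene','top'):
    for r in finder.outline_of(c,'bread')[:1]:
        vv,uu=np.nonzero(r['mask']); X=np.array([pix2plane(c,(u,v),.071)[:2] for u,v in zip(uu,vv)],np.float32); print(c,X.mean(0),cv2.minEnclosingCircle(X*1000),r['p'])
```

```text
spat now [0.5187 0.0436 0.1342] ypr [ 4.48 -0.49 -0.12]
t 20.0 q [-0.16  -0.7    2.038  0.122  1.284  1.324] pos [0.3911 0.0325 0.2335] w 0.199 F [ 1.2  0.2 -2. ]
turn [ 0.002   0.0086 -0.1131] | 6.5 shift [ 0.0178 -0.3224 -0.0731]
(array([-1.007, -0.265,  1.924,  0.458,  1.204,  0.489]), np.float64(0.0))
scene [0.51081944 0.33868593] ((509.2811279296875, 338.3988952636719), 65.97618103027344) 0.77
top [0.5054754  0.33836558] ((505.2497863769531, 338.5685119628906), 65.50555419921875) 0.55
```

Request:
{"name": "drive_tool", "arguments": {
  "commands": [
    [0, 0, -0.014, 0.003, -0.04, 0, 0],
    [0, 0, -0.014, 0.003, -0.045, 0, 0],
    [0, 0, -0.014, 0.003, -0.045, 0, 0],
    [0, 0, -0.014, 0.003, -0.045, 0, 0],
    [0, 0, -0.014, 0.003, -0.045, -0.01, 0],
    [0, 0, -0.014, 0.003, -0.045, -0.02, 0],
    [0, 0, -0.014, 0, -0.03, -0.02, 0],
    [0, 0, -0.014, 0, -0.015, -0.01, 0]
  ]
}}

```text
t: 21.2
ee_pos: [0.4145, -0.2688, 0.1738]
tcp_rot: [3.118, 1.038, -0.011]
contact_force: [-0.2, 0.2, -1.5]
width: 0.197
```

Run:
```python
from h import *
spgo(.536,-.293,.012,-2)
cv2.imwrite('pics/w7.png',vision.read_camera('wrist'))
for r in finder.mark_of('wrist','trivet')[:2]: print(r['p'],r['uv'],pix2plane('wrist',r['uv'],.006).round(4))
```

```text
spat now [ 0.5425 -0.2674  0.0744] ypr [ 0.36 -0.46 -0.47]
t 21.2 q [-0.974 -0.3    1.925  0.459  1.227  0.491] pos [ 0.4145 -0.2688  0.1738] w 0.197 F [-0.2  0.2 -1.5]
turn [ 0.0084  0.0079 -0.0411] | 2.4 shift [-0.0057 -0.0212 -0.0614]
0.59 [347.0, 195.6] [ 0.5343 -0.2906  0.006 ]
```

View pics/w7.png

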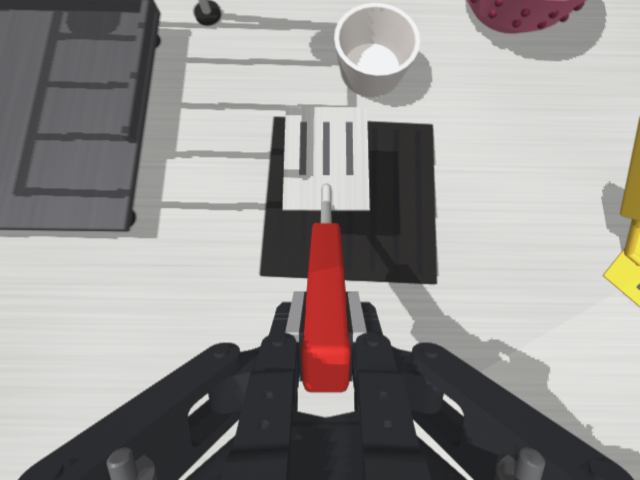

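The trivet lies under the blade, slightly to the right (corners about (277,118) and (436,283)). Shifting right and lowering.

Request:
{"name": "drive_tool", "arguments": {
  "commands": [
    [0.003, 0.003, -0.01, -0.001, -0.006, -0.01, 0],
    [0.003, 0.003, -0.01, -0.001, -0.007, -0.014, 0],
    [0.003, 0.002, -0.01, -0.002, -0.006, -0.014, 0],
    [0, 0, -0.01, -0.001, -0.002, -0.012, 0],
    [0, 0, 0, 0, 0, -0.008, 0],
    [0, 0, 0, 0, 0, 0, 0]
  ]
}}

```text
t: 22.05
ee_pos: [0.4101, -0.2873, 0.1134]
tcp_rot: [3.135, 1.046, -0.034]
contact_force: [-1.1, -0.7, -1.1]
width: 0.196
```

Run:
```python
from h import *
spgo(.536,-.293,.0063,-2)
```

```text
spat now [ 0.5373 -0.2898  0.0131] ypr [-1.79 -0.03  0.03]
t 22.05 q [-1.002 -0.225  1.991  0.48   1.108  0.437] pos [ 0.4101 -0.2873  0.1134] w 0.196 F [-1.1 -0.7 -1.1]
turn [-0.0005  0.0006 -0.0037] | 0.2 shift [-0.0013 -0.0027 -0.0067]
```

Request:
{"name": "drive_tool", "arguments": {
  "commands": [
    [0, 0, 0, 0, -0.002, -0.003, 0],
    [0, 0, 0, 0, 0, -0.003, 0],
    [0, 0, 0, 0, 0, -0.001, 0],
    [0, 0, 0, 0, 0, 0, 0]
  ]
}}

```text
t: 22.55
ee_pos: [0.4107, -0.2902, 0.1074]
tcp_rot: [3.131, 1.044, -0.038]
contact_force: [0.1, -0.9, -1.2]
width: 0.194
```

Run:
```python
from h import *
spgo(.536,-.293,.006,-2); print(ob()['wrist_torque'])
```

```text
spat now [ 0.5381 -0.293   0.0073] ypr [-1.8  -0.14 -0.09]
t 22.55 q [-1.005 -0.214  1.996  0.485  1.092  0.424] pos [ 0.4107 -0.2902  0.1074] w 0.194 F [ 0.1 -0.9 -1.2]
turn [ 0.0017  0.0024 -0.0035] | 0.3 shift [-0.0019  0.0002 -0.001 ]
[ 0.05185947  0.48545475 -0.00301091]
```

Request:
{"name": "drive_tool", "arguments": {
  "commands": [
    [0.002, 0.002, 0, 0, 0, -0.001, 0],
    [0, 0, 0, 0, 0, -0.0008, 0],
    [0, 0, 0, 0, 0, -0.0005, 0]
  ]
}}

```text
t: 22.92
ee_pos: [0.4111, -0.2905, 0.1063]
tcp_rot: [3.133, 1.044, -0.036]
contact_force: [-1.5, 0.6, 1.3]
width: 0.198
```

Run:
```python
from h import *
spgo(.536,-.293,.006,-2); print(ob()['wrist_torque'])
```

```text
spat now [ 0.5385 -0.2932  0.0062] ypr [-1.78 -0.11 -0.04]
t 22.93 q [-1.004 -0.21   1.995  0.486  1.091  0.424] pos [ 0.4111 -0.2905  0.1063] w 0.198 F [-1.5  0.6  1.3]
turn [ 0.0008  0.0018 -0.0038] | 0.2 shift [-0.0023  0.0006  0.0001]
[0.23552129 0.45944879 0.13843306]
```

Request:
{"name": "drive_tool", "arguments": {
  "commands": [
    [0, 0, 0, 0, 0, 0, 22],
    [0, 0, 0, 0, 0, 0, 30],
    [0, 0, 0, 0, 0, 0, 60],
    [0, 0, 0, 0, 0, 0, 60],
    [0, 0, 0, 0, 0, 0, 60]
  ],
  "newtons": 20
}}

```text
t: 23.55
ee_pos: [0.412, -0.2913, 0.1075]
tcp_rot: [3.129, 1.042, -0.04]
contact_force: [0.1, -0.4, -0.4]
width: 0.599
```

Request:
{"name": "drive_tool", "arguments": {
  "commands": [
    [0, 0, 0, -0.006, 0, 0.01, 60],
    [0, 0, 0, -0.01, 0, 0.018, 60],
    [0, 0, 0, -0.012, 0, 0.02, 60],
    [0, 0, 0, -0.012, 0, 0.02, 60],
    [0, 0, 0, -0.012, 0, 0.03, 60],
    [0, 0, 0, -0.012, 0, 0.03, 60],
    [0, 0, 0, 0, 0, 0, 60]
  ]
}}

```text
t: 24.42
ee_pos: [0.3441, -0.2909, 0.2433]
tcp_rot: [3.12, 1.041, -0.048]
contact_force: [0.2, 0.2, -0.1]
width: 0.602
```

Run:
```python
from h import *
ims=[]
for c in ('wrist','scene','top'):
    im=vision.read_camera(c); ims.append(im)
    for q,z in (('spatula',.006),('spatula_end',.141),('bread',.060),('jar',0),('ramekin',0)):
        for r in finder.mark_of(c,q)[:2]: print(c,q,round(r['p'],2),np.round(r['uv']),pix2plane(c,r['uv'],z).round(4))
cv2.imwrite('pics/end.png',cv2.resize(np.vstack([np.hstack(ims[:2]),]),(800,300)))
cv2.imwrite('pics/end2.png',np.hstack([cv2.resize(ims[1][120:420,160:480],(400,375)),cv2.resize(ims[2][130:310,180:420],(400,375))]))
```

```text
wrist spatula 0.77 [322. 160.] [ 0.5347 -0.2891  0.006 ]
wrist spatula 0.59 [573. 221.] [ 0.4444 -0.6009  0.006 ]
wrist spatula_end 0.68 [324. 259.] [ 0.3837 -0.2881  0.141 ]
wrist spatula_end 0.55 [544.  79.] [ 0.543  -0.4919  0.141 ]
wrist ramekin 0.6 [335.  60.] [ 0.6901 -0.3117  0.    ]
scene spatula 0.72 [189. 183.] [ 0.439  -0.6112  0.006 ]
scene spatula 0.71 [247. 242.] [ 0.5373 -0.2928  0.006 ]
scene spatula_end 0.64 [269. 187.] [ 0.3876 -0.2867  0.141 ]
scene spatula_end 0.61 [426. 330.] [0.5757 0.3357 0.141 ]
scene bread 0.91 [432. 320.] [0.5043 0.3425 0.06  ]
scene bread 0.62 [214. 274.] [ 0.7038 -0.2897  0.06  ]
scene jar 0.71 [394. 382.] [0.7006 0.3263 0.    ]
scene ramekin 0.6 [210. 273.] [ 0.69   -0.3282  0.    ]
top spatula 0.96 [391. 237.] [ 0.5399 -0.2939  0.006 ]
top spatula 0.77 [478. 267.] [ 0.4384 -0.5979  0.006 ]
top spatula_end 0.76 [395. 274.] [ 0.3904 -0.2859  0.141 ]
top spatula_end 0.67 [460. 226.] [ 0.5539 -0.5007  0.141 ]
top bread 0.85 [205. 241.] [0.5031 0.3489 0.06  ]
top jar 0.83 [216. 189.] [0.7101 0.3382 0.    ]
top ramekin 0.7 [394. 195.] [ 0.6984 -0.3049  0.    ]
top ramekin 0.64 [396. 272.] [ 0.4197 -0.3103  0.    ]
```

View pics/end2.png

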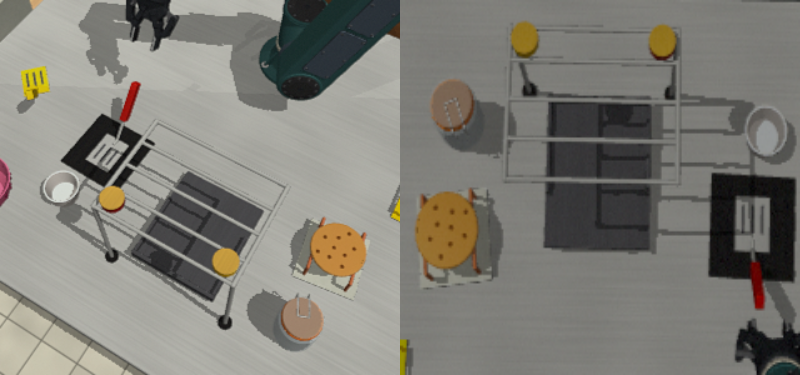

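The final views show the bread on both rails (top ~(447,229) in the crop), the spatula blade flat in the middle of the trivet and free of the gripper, and the jar and ramekin in place.

```bash
python3 -c "
from h import *
print(ob(True)['t'], order.hand_in())"
```

```text
the job is handed in; nothing more can be done
25.325 None
```

The flatbread is lying flat on the two copper rails of the white rack, and the spatula is back on the black trivet, released. I handed the job in at 25.3 s of the 72 s allowed; the hand-in reports no verdict.

- **How it went:** I gripped the red spatula's handle with the tool leaned 30°. I slid the blade under the bread against the back rim, lifted it level and drew it out under the shelf. Then I lowered it onto the rails, drew the blade out, and laid the spatula on the trivet. The gripper never touched the bread.
- **Bread:** after the blade was withdrawn, the camera outlines put its centre at about (0.505–0.509, 0.338) m, against a measured rack centre of (0.505, 0.337–0.338) m.
- **Spatula:** the blade is at about (0.538, −0.293) m, near the trivet centre of (0.536, −0.293) m. The handle end was seen at the height it should have with the blade flat. The gripper was backed well clear.
- **Jar and ramekin:** the pictures show them where they stood.
- **Checks that disagreed:** the networks' final single-point reading for the bread was 5 to 11 mm off the outline result in y. I trusted the outlines and the pictures instead. The single-point readings for the jar and ramekin also scattered by 1 to 2 cm between pictures, about as much as the readings from different cameras differ, so I do not take it as movement.
- **Forces:** the readings I took never exceeded about 5 N at the wrist.

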